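Seat the weighing pan on its three-point scale

ROBOT

A 7-joint arm with a two-finger parallel gripper is mounted at the origin on a cart in front of the work surface, level with it; the furniture and walls round the work are solid. World frame = base frame: x ahead of the robot, y to its left, z up, the work surface at z = 0. Lengths are in mm, angles in rad, forces in N, time in s.
With the tool pointing down it reaches from about 400 to 850 mm from the base axis. Payload 6.9 kg.
Tool frame: the origin (TCP) lies between the finger pads; the fingertips stand 19 mm ahead of it and the grasp point (between the pads) is the TCP; z points along the fingers, y is the direction in which the jaws open and shut (so a half turn about z gives the same grasp; the last joint's range is limited). The gripper opens to 85 mm and grips with 20 to 120 N. Pads are 22 mm wide; open, the fingers measure 114 mm over their backs; the gripper's body (76 mm by 85 mm) begins 54 mm behind the grasp point. The pads swing forward as they close: fully open they stand 13 mm farther back than shut.
Start: joints at [-1.006, 0.507, -0.238, 1.5, 0.126, 1.149, -0.155], TCP at [277.372, 560.069, 250.275] pointing down, gripper open.
Joint ranges: [-3.08, 3.08], [-0.24, 2.05], [-1.43, 1.35], [0, 2.5], [-1.52, 4.66], [0.17, 1.96], [-2.89, 2.89]. Speed limits (rad/s): [2.39, 2.39, 3.14, 3.14, 3.14, 3.14, 3.14].

INTERFACE

Orientations are given as a unit quaternion [x, y, z, w].
In Python, from rig import env gives the robot as it stands. The module is installed in compiled form; this text tells all that it offers.
- The arm moves only by the shell command python3 -m handwheel 'ROWS'. ROWS is JSON, a list that holds one entry, the list of rows, each a list of 5 numbers: the gripper command: -1 is fully open, 1 is shut, values between are in proportion, then the shift along the tool's x, y, z in m, then the turn about the tool's z in degrees. In form: [[[jaw, x, y, z, spin], ...]]. A call has 1 to 20 rows; each row is the pose to reach, as a shift and turn from the pose measured when the call began, along the tool's axes at that moment; what a row does not reach only later rows make up. A row lasts 1/12 s, in which the tool goes at most 41.7 mm and 7.16 degrees, less where a joint would pass 70% of its speed; a pose out of reach is approached as far as the arm can. A call with a gripper value outside its range is refused whole. The fingers move at their own pace and stop on an object; the grip force is fixed at half the most. Time passes only in rows, so rows that repeat a pose let the fingers close. It gives the time, the measured TCP pose, the force and the opening at its end, in the units of the state.
- env.sense(): the state, without advancing time (a new reading comes with each control period).
- env.read_camera(name): name is "scene" or "top" or "wrist"; returns a dict with "img" (384x512x3 uint8, red, green, blue), "K" (3x3 intrinsics, pixels), "xyz" and "attitude" of the camera in the world. Camera axes: x right, y down, z forward; pixel columns grow to the right and rows downward; lengths in mm; the calibration is good to about 2 mm. The wrist camera is an equidistant fisheye: a pixel r from the principal point sees the ray r / f radians off the axis. A picture is of the moment at which its call begins. There is no depth.
- env.finish_job(): hands the job in, once; it reports no verdict.
The state is a dict: "time_s": time; "joint_positions": joint angles; "qd": joint speeds; "tau": joint torques, N m; "tcp_pos": TCP position; "orientation": TCP orientation; "force": force on the tool from outside, world axes, zero at the start; "ft_torque": the same for the moment, N m; "finger_gap": opening from 0.0 (shut) to 1.0 (fully open).
Only numpy, scipy, OpenCV 4.12 (cv2) and the standard library are available. Lean on these libraries where they do the work, as an engineer would, in place of code of your own. Each camera call takes 0.05 s, during which the arm holds its last target.

TASK

Lift the steel weighing pan off the serving board by its wooden grip and settle it on the kitchen scale, lip at the back (away from the display), so that all three ball feet are fully home: one in the cone, one in the V groove and one on the flat step. The seat plate is sprung and may stand a little off the middle of the scale, so find the seats by feel and gently: never push the seat plate right down to its stop, do not tip the pan far, leave the cup, the tamper and the pitcher alone, and let go of the pan at the end.

Things in the scene. Friction and masses are not known exactly. Their poses are not given: they have to be found in the camera images.
- pan: Loose steel weighing pan, plate 132 x 112 mm (x, y) on three ball feet, 0.2 to 0.3 kg. Origin: below the plate's centre, in the plane of the feet's lowest points; z up; plate from z = 16 to 20 mm. A lip 4 mm thick, 100 mm wide, stands on the +x (back) edge up to z = 31 mm. Starts feet down on the serving board, whose top is 10 mm above the worktop.
- pan_grip (a point): Centre of the top face of the pan's dark wooden upright grip bar, at x = -10, y = 0, z = 56 mm in the pan frame; axes as the pan. The bar is 30 mm long (x), 14 mm thick (y) and rises from the plate (z = 20 mm); a brass foot round it, 34 x 24 mm, ends at z = 23 mm.
- foot_cone (a point): Lowest point of the ball foot (10 mm diameter) for the conical hole; in the pan frame x = -36, y = +34, z = 0 mm. The hole lies at x = -36, y = +34 mm in the seat plate; mouth diameter 12.4 mm, walls 50 degrees from level. Set down more than about 3 mm off the hole's centre, the foot hangs up on the rim.
- foot_groove (a point): Lowest point of the ball foot (10 mm diameter) for the V groove; in the pan frame x = -36, y = -34, z = 0 mm. The groove lies at x = -36 mm in the seat plate and runs along y from -54 to -14 mm; 12.4 mm wide, walls 50 degrees from level.
- foot_flat (a point): Lowest point of the ball foot (10 mm diameter) for the flat step; in the pan frame x = +40, y = 0, z = 0 mm. The step is the whole part of the seat plate from x = +6 to +66 mm, full width, 4.6 mm lower than the upper surface.
- scale: Fixed housing of the kitchen scale, 170 x 144 x 22 mm (x, y, z). Origin: centre of its underside, on the worktop; z up; dark display strip on its -x (front) edge.
- seat_nominal (a point): Point of the housing's axis 47 mm above the worktop, level with the upper surface of the seat plate (132 x 108 mm, flat but for the seats) that stands over the housing. The plate's own centre lies up to 9 mm from this point in x and in y, its axes within 0.03 rad of the scale's. With the pan seated it is level and its feet's lowest points are 4.6 mm below this.
- seat_plate (a joint): How far the sprung seat plate is pushed down, m: 0 at rest (also under the pan's weight), stop at 0.008. It moves straight down only. It begins to sink at a push of 3.8 N, pan's weight included, and takes 1.5 N more for each mm: about 15.8 N at the stop.
- espresso_cup: Bystander: small cream espresso cup with a handle, 64 x 91 x 50 mm; origin at its foot.
- tamper: Bystander: coffee tamper, steel base 54 mm across, wooden grip, 81 mm tall; origin under its base.
- milk_pitcher: Bystander: pale milk pitcher with a handle, 74 x 98 x 98 mm; origin at its foot.
Things that resemble listed ones, but are neither listed nor needed, are in the scene too. Leave any green look-alike of the pan alone.

How it is judged:
By the outcome, as a careful person would: the job done as asked, in the order asked, and still so for the second after the job is handed in, with the robot touching nothing.
It also fails if it takes over 72 s, if anything falls off the work surface, if the arm or the gripper's body presses on something with over 40 N, if the wrist force passes 120 N, or if a joint passes its speed limit or range.

## Working session

There is one attempt and no reset: what is moved stays moved. The work goes in short steps, Python scripts to look and compute and a shell command to move; the robot and the scene stay as the last step left them, time stands still between calls to the robot, and variables do not carry over. Pictures are saved under pics/ and viewed, and the job is handed in when it is done.

```bash
mkdir -p pics; cat > h.py <<'E'
from rig import env
import cv2, numpy as np
from scipy.spatial.transform import Rotation as R
def snap(n,f):
    c=env.read_camera(n); cv2.imwrite('pics/'+f,c['img'][:,:,::-1]); np.savez('pics/'+f+'.npz',**{k:np.array(c[k]) for k in('img','K','xyz','attitude')}); return c
E
python3 - <<'E'
from h import *
print(env.sense())
for n in('scene','top','wrist'):
    c=snap(n,n+'0.png'); print(n,c['K'],c['xyz'],c['attitude'])
E
```

```text
{'time_s': 0.0, 'joint_positions': array([-1.00551287,  0.50834034, -0.23750741,  1.50112093,  0.12571697,
        1.14890281, -0.15478879]), 'qd': array([-0.00047045,  0.00097913,  0.00047579,  0.00123937,  0.00091344,
       -0.00057142, -0.00110582]), 'tau': array([ 6.44018892e-04, -6.20587564e+01, -2.18628377e+00, -2.49646854e+01,
        1.27635378e-02,  1.22611920e-02, -1.65315168e-05]), 'tcp_pos': array([277.22327459, 559.63669227, 249.43159663]), 'orientation': array([ 2.27862799e-01,  9.73692843e-01, -8.73110811e-04, -1.75395156e-04]), 'force': array([0.19236875, 0.48723633, 0.41218218]), 'ft_torque': array([-0.05487647,  0.02993602, -0.00054459]), 'finger_gap': 1.0005215078607688}
scene [[369.2038189    0.         253.37508031]
 [  0.         369.2038189  189.35841567]
 [  0.           0.           1.        ]] [  93.26580387 1159.29380816  657.68098925] [-0.23806391  0.8540955  -0.44746129  0.11672549]
top [[465.68833502   0.         255.39352317]
 [  0.         465.68833502 193.68755859]
 [  0.           0.           1.        ]] [ 340.35592659  447.50016524 1358.56943044] [ 0.70979274 -0.70185554  0.04589557 -0.03855727]
wrist [[297.31863964   0.         257.67005438]
 [  0.         297.31863964 194.97032091]
 [  0.           0.           1.        ]] [210.19224707 592.71309513 372.27396213] [0.84007327 0.52157205 0.07795788 0.12713013]
```

View pics/scene0.png

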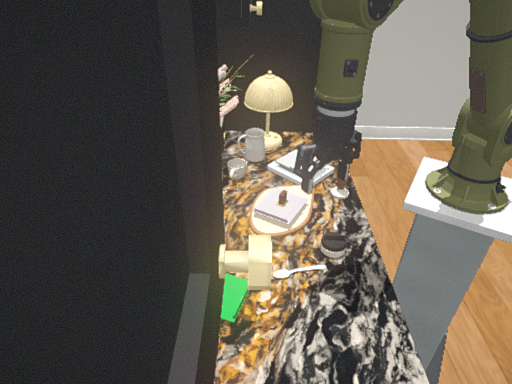

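View pics/top0.png

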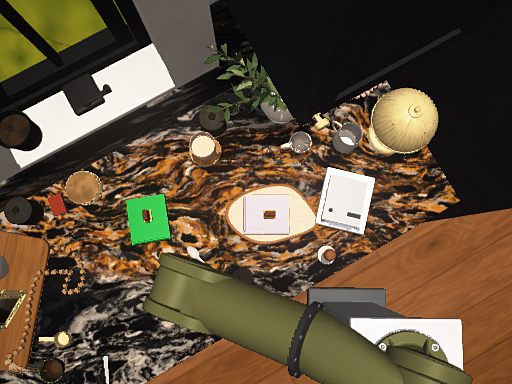

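View pics/wrist0.png

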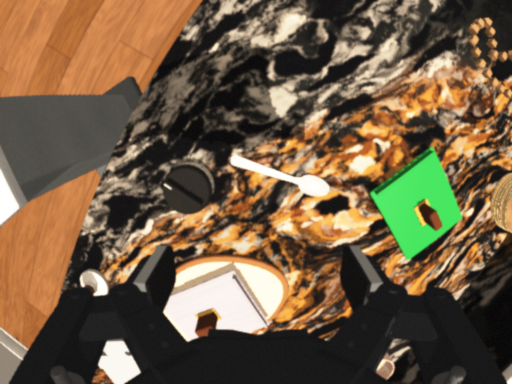

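The top view shows the steel pan on the serving board at (268,214), with its grip at (269,215). The green look-alike is at (149,218) and I'll leave it alone. The scale is at (345,200). The steel pan on the board is the one that fits the description, so I'll confirm it in enlarged crops.

```bash
python3 - <<'E'
import cv2
a=cv2.imread('pics/top0.png')[155:275,215:385]; cv2.imwrite('pics/topc.png',cv2.resize(a,None,fx=4.6,fy=4.6,interpolation=cv2.INTER_CUBIC))
a=cv2.imread('pics/scene0.png')[120:240,220:370]; cv2.imwrite('pics/scenec.png',cv2.resize(a,None,fx=5,fy=5,interpolation=cv2.INTER_CUBIC))
E
```

```text
(no output)
```

View pics/topc.png

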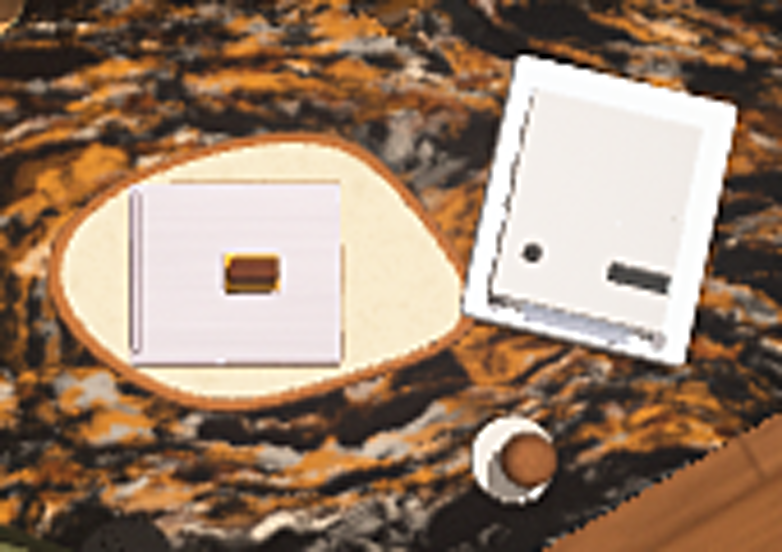

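View pics/scenec.png

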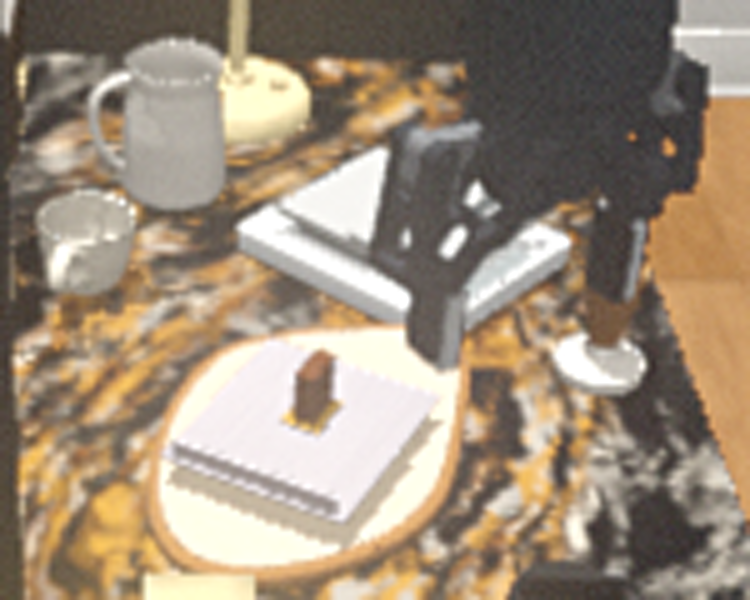

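```bash
cat >> h.py <<'E'
def ray(d,uv,fish=False):
    K=d['K']; q=(np.array(uv,float)-K[:2,2])/K[0,0]
    if fish:
        r=np.linalg.norm(q); v=np.r_[np.sin(r)*q/r,np.cos(r)]
    else: v=np.r_[q,1]
    return R.from_quat(d['attitude']).apply(v)
def onz(d,uv,z,fish=False):
    v=ray(d,uv,fish); o=d['xyz']; return (o+v*(z-o[2])/v[2])
def proj(d,p,fish=False):
    c=R.from_quat(d['attitude']).inv().apply(np.atleast_2d(p)-d['xyz']); K=d['K']
    if fish:
        rr=np.hypot(c[:,0],c[:,1]); t=np.arctan2(rr,c[:,2]); return K[:2,2]+K[0,0]*(t/rr)[:,None]*c[:,:2]
    return K[:2,2]+K[0,0]*c[:,:2]/c[:,2:]
E
python3 - <<'E'
from h import *
d=np.load('pics/top0.png.npz')
f=lambda x,y:(215+(x+.5)/4.6-.5,155+(y+.5)/4.6-.5)
for n,p,z in [('griptop',(252,274),66),('lipA',(135,190),41),('lipB',(135,352),41),('pan FR',(341,183),30),('pan NR',(341,362),30),('panBL',(135,362),30),
 ('cone',(533,252),47),('gro',(640,278),47),('scTL',(520,55),22),('scTR',(737,105),22),('scBR',(686,362),22),('scBL',(466,312),22),('plTL',(537,90),47),('plTR',(703,128),47),('tamper',(527,460),81)]:
    print(n,onz(d,f(*p),z).round(1))
E
```

```text
griptop [438.7 395.3  66. ]
lipA [491.9 467.1  41. ]
lipB [391.9 465.8  41. ]
pan FR [499.1 338.6  30. ]
pan NR [387.5 338.4  30. ]
panBL [386.1 465.9  30. ]
cone [455.7 221.7  47. ]
gro [440.4 156.   47. ]
scTL [583.1 224.6  22. ]
scTR [552.7  87.3  22. ]
scBR [390.2 122.4  22. ]
scBL [419.8 259.7  22. ]
plTL [556.6 218.3  47. ]
plTR [534.1 115.4  47. ]
tamper [329.  232.2  81. ]
```

The crop confirms it. The steel pan (grip at crop (252,274)) has its lip on the left, so pan +x is close to world +y. The seat plate shows the cone at crop (533,252) and the groove at (640,278), and the display strip is on the near edge. I'll move above the grip.

```bash
python3 -m handwheel '[[[-1,-0.110,-0.038,0.0,31],[-1,-0.2205,-0.076,0.05,63],[-1,-0.2205,-0.076,0.08,63],[-1,-0.2205,-0.076,0.10,63],[-1,-0.2205,-0.076,0.10,63],[-1,-0.2205,-0.076,0.10,63],[-1,-0.2205,-0.076,0.10,63],[-1,-0.2205,-0.076,0.10,63],[-1,-0.2205,-0.076,0.10,63],[-1,-0.2205,-0.076,0.10,63],[-1,-0.2205,-0.076,0.10,63],[-1,-0.2205,-0.076,0.10,63],[-1,-0.2205,-0.076,0.10,63]]]'; python3 - <<'E'
from h import *
for n in('scene','top','wrist'): snap(n,n+'1.png')
print(env.sense()['joint_positions'])
d=np.load('pics/top0.png.npz');
for uv,z in [((301,142),50),((347,136),98)]: print(onz(d,uv,z))
E
```

```text
time_s: 1.23
tcp_pos: [440.9, 393.9, 149.8]
orientation: [0.702, 0.712, -0.001, 0.0]
force: [0.5, -0.1, -0.3]
finger_gap: 1.003
[-0.81999972  0.54831266  0.07786324  1.73057468 -0.05273268  0.86580053
 -0.70657372]
[648.61369456 305.34613214  50.        ]
[655.97863412 182.80957888  98.        ]
```

View pics/wrist1.png

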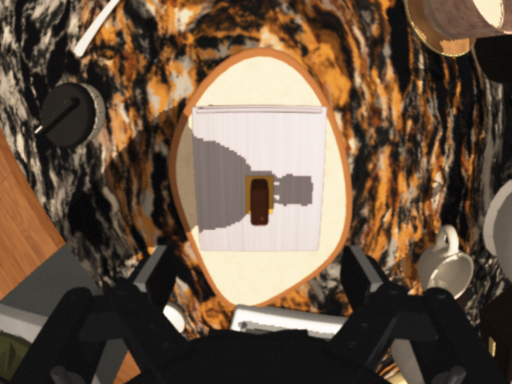

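View pics/scene1.png

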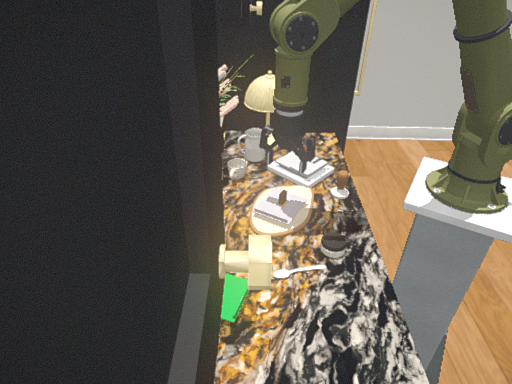

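The wrist view shows the pan centred at about (260,178), the grip top at (259,205) and the lip edge along y≈108. I'll compute the grip position and the pan yaw.

```bash
python3 - <<'E'
from h import *
d=np.load('pics/wrist1.png.npz'); print(d['xyz'],R.from_quat(d['attitude']).as_matrix().round(3))
a=cv2.imread('pics/wrist1.png')[95:265,180:340]; cv2.imwrite('pics/w1c.png',cv2.resize(a,None,fx=3.5,fy=3.5,interpolation=cv2.INTER_CUBIC))
for n,uv,z in [('grip',(259,205),60),('lipL',(193,107),41),('lipR',(324,107),41),('FL',(199,250),30),('FR',(320,250),30)]: print(n,onz(d,uv,z,True))
a=cv2.imread('pics/top1.png')[155:275,215:385]; cv2.imwrite('pics/top1c.png',cv2.resize(a,None,fx=4.6,fy=4.6,interpolation=cv2.INTER_CUBIC))
E
```

```text
[440.61021668 468.75079475 272.53421666] [[ 1.     0.013  0.003]
 [ 0.013 -0.955 -0.296]
 [-0.001  0.296 -0.955]]
grip [442.29737996 394.87678455  60.        ]
lipL [389.89821844 468.01501116  41.        ]
lipR [492.00165272 469.41027738  41.        ]
FL [387.37618321 339.14638592  30.        ]
FR [500.04267673 340.60496893  30.        ]
```

View pics/w1c.png

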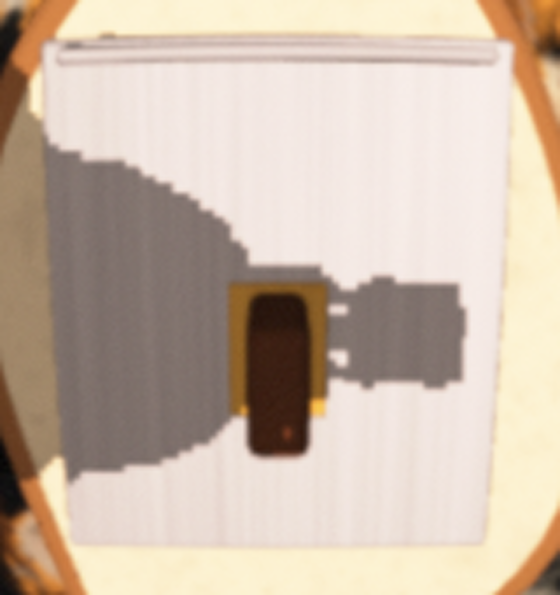

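View pics/top1c.png

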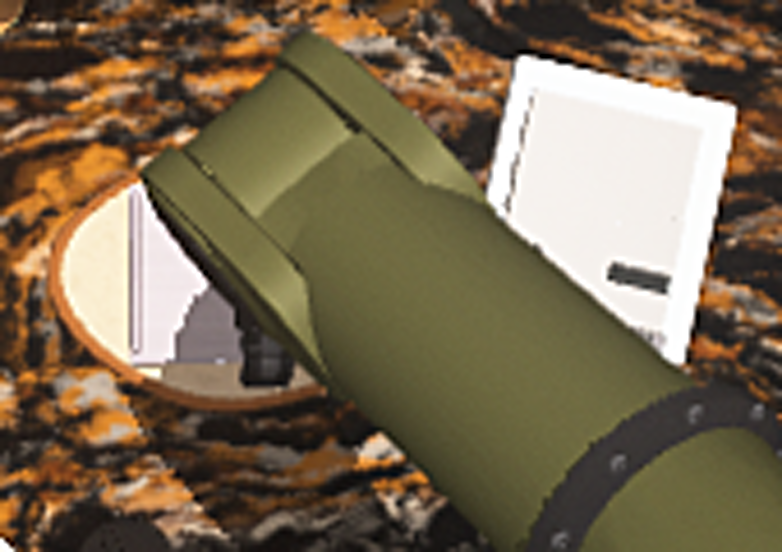

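```bash
python3 -m handwheel '[[[-1,0.001,0.0015,0.03,0],[-1,0.001,0.0015,0.06,0],[-1,0.001,0.0015,0.08,0],[-1,0.001,0.0015,0.092,0],[-1,0.001,0.0015,0.092,0],[-1,0.001,0.0015,0.092,0],[1,0.001,0.0015,0.092,0],[1,0.001,0.0015,0.092,0],[1,0.001,0.0015,0.092,0],[1,0.001,0.0015,0.092,0],[1,0.001,0.0015,0.092,0],[1,0.001,0.0015,0.092,0],[1,0.001,0.0015,0.092,0],[1,0.001,0.0015,0.092,0]]]'; python3 - <<'E'
from h import *
for n in('scene','wrist'): snap(n,n+'2.png')
s=env.sense();print(s['finger_gap'],s['force'],s['ft_torque'])
E
```

```text
time_s: 2.55
tcp_pos: [442.9, 394.9, 58.3]
orientation: [0.703, 0.711, -0.0, 0.0]
force: [0.2, -0.1, 3.9]
finger_gap: 0.153
0.14849511389675907 [ 0.11392988 -0.9430824   4.30177644] [ 0.00233722 -0.13604092 -0.1325327 ]
```

View pics/wrist2.png

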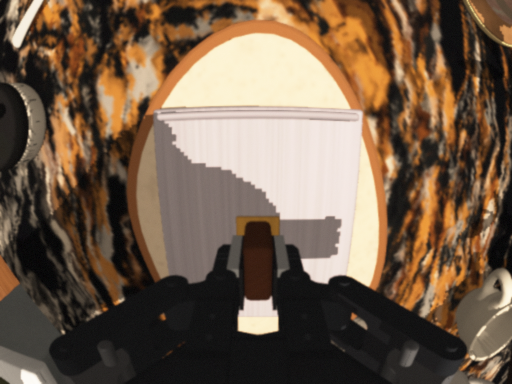

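The fingers hold the bar at (258,260), with an opening of about 13–14 mm. Now I'll lift.

```bash
python3 -m handwheel '[[[1,0,0,-0.01,0],[1,0,0,-0.03,0],[1,0,0,-0.06,0],[1,0,0,-0.085,0],[1,0,0,-0.1,0],[1,0,0,-0.1,0],[1,0,0,-0.1,0],[1,0,0,-0.1,0],[1,0,0,-0.1,0]]]'; python3 - <<'E'
from h import *
for n in('scene','wrist','top'): snap(n,n+'3.png')
s=env.sense();print(s['finger_gap'],s['force'],s['ft_torque'],s['tcp_pos'],s['orientation'])
a=cv2.imread('pics/wrist3.png');b=cv2.imread('pics/scene3.png')[120:270,220:370];
cv2.imwrite('pics/c3.png',np.hstack([a[:,80:],cv2.resize(b,(368,384),interpolation=cv2.INTER_CUBIC)]))
E
```

```text
time_s: 3.4
tcp_pos: [442.0, 394.3, 156.6]
orientation: [0.703, 0.712, -0.002, 0.0]
force: [0.5, -0.0, -1.9]
finger_gap: 0.154
0.14913193732506272 [ 0.40584996  0.52338891 -2.80022397] [-0.04446472 -0.01062313  0.0403977 ] [442.3875625  394.5253822  157.06159858] [ 7.02683243e-01  7.11501876e-01 -1.13910874e-03  2.09129441e-04]
```

View pics/c3.png

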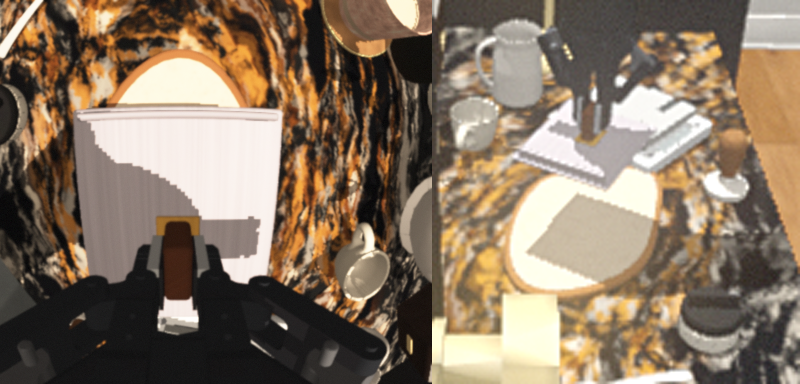

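```bash
cat > fit.py <<'E'
from h import *
from scipy.optimize import least_squares
from scipy.ndimage import map_coordinates
def edges(side=True):
    L=[]
    t=np.linspace(-.9,.9,25)
    L.append(('front',np.c_[-66+0*t,t*56,20+0*t],(-1,0)))
    L.append(('lip',np.c_[66+0*t,t*50,31+0*t],(1,0)))
    L.append(('left',np.c_[-2+t*60,56+0*t,20+0*t],(0,1)))
    L.append(('right',np.c_[-2+t*60,-56+0*t,20+0*t],(0,-1)))
    return L
def fitpan(d,x0,zb,fish,use=None,sub=None,it=6,rng=3.0,verbose=True):
    g=d['img'].astype(float).min(2) ; p=np.array(x0,float); 
    for k in range(it):
        A=[];b=[];res={}
        c,s=np.cos(p[2]),np.sin(p[2]); Rz=np.array([[c,-s],[s,c]])
        for n,P,nn in edges():
            if use and n not in use: continue
            if sub and n in sub: P=P[sub[n](P)]
            def W(P): return np.c_[P[:,:2]@Rz.T+p[:2],P[:,2]+zb]
            N=np.r_[nn,0]*1.0
            u=proj(d,W(P),fish); u2=proj(d,W(P+N),fish); v=u2-u; sc=np.linalg.norm(v,axis=1); v/=sc[:,None]
            o=np.arange(-rng,rng+.01,.1)
            S=np.array([[*(u[i]+oo*v[i])] for i in range(len(u)) for oo in o])
            I=map_coordinates(g,[S[:,1],S[:,0]],order=1).reshape(len(u),-1)
            G=np.abs(np.gradient(I,axis=1)); 
            G=np.where(G>.6*G.max(1,keepdims=True),G,0)
            if True:
                off=(G*o).sum(1)/G.sum(1)/sc; w=G.max(1)>1.0
            med=np.median(off[w]); ok=w&(abs(off-med)<1.5)
            res[n]=(round(float(np.mean(off[ok])),2),int(ok.sum()))
            Nw=Rz@np.array(nn)
            for i in np.where(ok)[0]:
                r=Rz@P[i,:2]; A.append([Nw[0],Nw[1],Nw@np.array([-r[1],r[0]])]);b.append(off[i])
        dx=np.linalg.lstsq(np.array(A),np.array(b),rcond=None)[0]; p=p+dx
    if verbose: print(p[:2].round(2),np.degrees(p[2]).round(2),res)
    return p
E
python3 - <<'E'
from fit import *
fitpan(np.load('pics/top0.png.npz'),[443,404,1.584],10,False)
fitpan(np.load('pics/wrist1.png.npz'),[443,404,1.584],10,True)
fitpan(np.load('pics/wrist2.png.npz'),[443,404,1.584],10,True,use=('lip','left','right'),sub=dict(left=lambda P:P[:,0]>0,right=lambda P:P[:,0]>0))
fitpan(np.load('pics/wrist3.png.npz'),[443,404,1.584],108.7,True,use=('lip','left','right'),sub=dict(left=lambda P:P[:,0]>0,right=lambda P:P[:,0]>0))
a=cv2.imread('pics/top0.png')[195:230,320:370]; cv2.imwrite('pics/seatc.png',cv2.resize(a,None,fx=16,fy=16,interpolation=cv2.INTER_NEAREST))
E
```

```text
[441.88 403.9 ] 90.95 {'front': (-0.79, 25), 'lip': (-1.09, 18), 'left': (0.87, 23), 'right': (1.13, 22)}
[440.76 403.85] 91.3 {'front': (-2.22, 2), 'lip': (-0.28, 24), 'left': (-0.88, 5), 'right': (-0.08, 22)}
[440.32 402.94] 89.02 {'lip': (-0.04, 25), 'left': (0.77, 1), 'right': (0.18, 9)}
[442.08 403.47] 90.67 {'lip': (-0.0, 25), 'left': (-1.28, 12), 'right': (-1.28, 12)}
```

View pics/seatc.png

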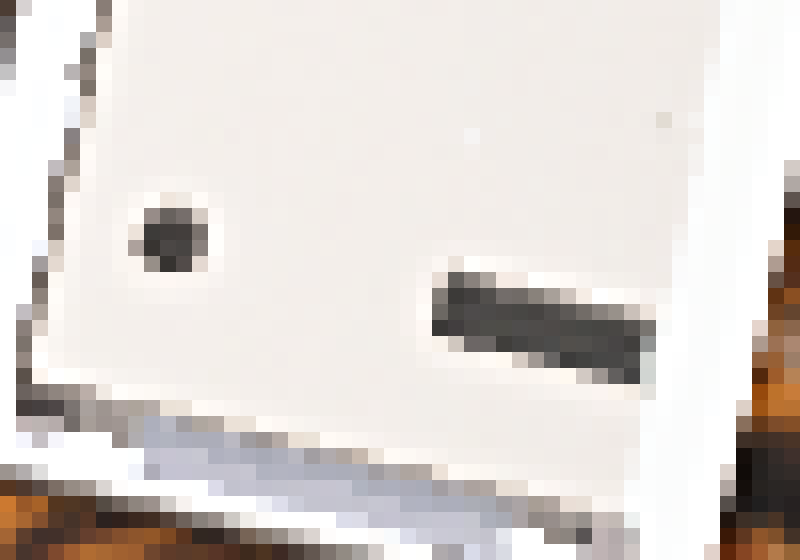

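The seat crop shows the cone at about (171,238) and the groove from (440,300) to (648,350). I'll take subpixel centroids.

```bash
python3 - <<'E'
from fit import *
d=np.load('pics/top0.png.npz'); g=d['img'].astype(float).mean(2)
def cen(x0,x1,y0,y1):
    s=np.clip(235-g[y0:y1,x0:x1],0,None); s[s<25]=0
    Y,X=np.mgrid[y0:y1,x0:x1]; 
    return (s*X).sum()/s.sum(),(s*Y).sum()/s.sum(),s.sum()/180
c=cen(326,336,206,215); q=cen(345,363,210,222); print(c,q)
for z in (47,45):
  C=onz(d,c[:2],z)[:2];G=onz(d,q[:2],z)[:2]; print(C,G,np.linalg.norm(C-G)); 
  v=C-G; yaw=np.arctan2(-v[0],v[1]); m=(C+G)/2; print(np.degrees(yaw), m+36*np.array([np.cos(yaw),np.sin(yaw)]))
# scale housing outline
cc=[(520,55),(737,105),(686,362),(466,312)]
# seat plate edge fit: overlay
p=m+36*np.array([np.cos(yaw),np.sin(yaw)])
def rect(cx,yaw,a,b,z): 
    P=np.array([[-a,-b],[a,-b],[a,b],[-a,b]]); cs,sn=np.cos(yaw),np.sin(yaw)
    return np.c_[P@np.array([[cs,sn],[-sn,cs]])+cx,np.full(4,z)]
im=cv2.resize(d['img'][160:240,305:385,::-1],None,fx=7.5,fy=7.5,interpolation=cv2.INTER_NEAREST)
def dr(P,col): 
    u=(proj(d,P)-[305,160]+.5)*7.5; cv2.polylines(im,[u.astype(int)],True,col,1)
dr(rect(p,yaw,66,54,47),(0,0,255))
dr(rect((486.5,173.5),np.radians(-12.5),85,72,22),(255,0,0))
cv2.imwrite('pics/ov.png',im)
E
```

```text
(np.float64(330.2073568213565), np.float64(209.54617414248023), np.float64(11.93148148148148)) (np.float64(353.35535272865565), np.float64(215.0459022627876), np.float64(48.69444444444444))
[455.24488734 222.48006337] [440.39822627 157.03911552] 67.10395666866353
-12.782383889283343 [482.92938411 181.79463738]
[455.42008044 222.13693231] [440.55077984 156.59619417] 67.20628286674574
-12.782383889283322 [483.09325745 181.40161117]
```

View pics/ov.png

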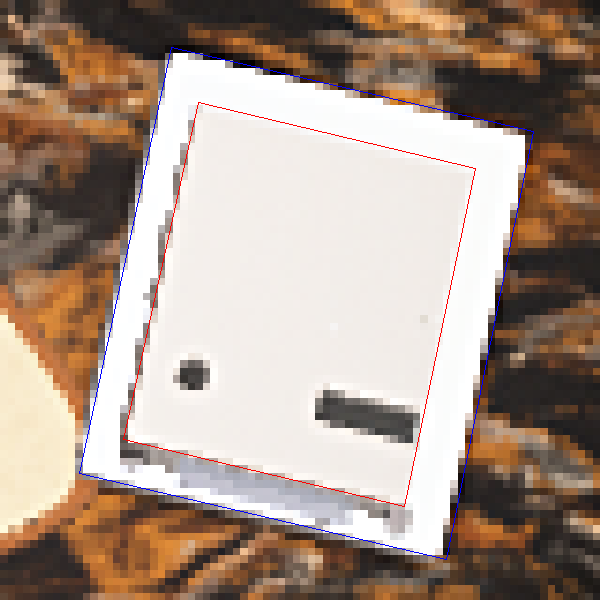

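The overlay agrees well. The seat centre is near (483,181.6) with yaw −12.8°. I'll carry the pan there at height while turning it +103.6°.

```bash
python3 -m handwheel '[[[1,-0.015,0.002,0,7],[1,-0.03,0.004,0,14],[1,-0.045,0.006,0,21],[1,-0.06,0.008,0,28],[1,-0.075,0.01,0,35],[1,-0.09,0.012,0,42],[1,-0.105,0.014,0,49],[1,-0.12,0.016,0,56],[1,-0.135,0.018,0,63],[1,-0.15,0.02,0,70],[1,-0.165,0.022,0,77],[1,-0.18,0.024,0,84],[1,-0.195,0.026,0,91],[1,-0.205,0.028,0,98],[1,-0.2113,0.029,0,103.6],[1,-0.2113,0.029,0,103.6],[1,-0.2113,0.029,0,103.6],[1,-0.2113,0.029,0,103.6],[1,-0.2113,0.029,0,103.6],[1,-0.2113,0.029,0,103.6]]]'; python3 - <<'E'
from h import *
for n in('scene','wrist','top'): snap(n,n+'4.png')
s=env.sense();print(s['finger_gap'],s['force'],s['ft_torque'],s['tcp_pos'],s['orientation'])
q=s['orientation'];M=R.from_quat(q).as_matrix();print(M.round(4),np.degrees(np.arctan2(M[1,0],M[0,0])),s['joint_positions'])
a=cv2.imread('pics/wrist4.png');b=cv2.imread('pics/scene4.png')[100:230,230:380];c=cv2.imread('pics/top4.png')[120:260,280:420]
cv2.imwrite('pics/c4.png',np.hstack([cv2.resize(a,(400,300)),cv2.resize(b,(400,347))[:300]]));cv2.imwrite('pics/c4t.png',cv2.resize(c,None,fx=4,fy=4))
E
```

```text
time_s: 5.22
tcp_pos: [473.9, 184.2, 157.3]
orientation: [0.994, -0.111, -0.001, 0.001]
force: [-0.2, -0.1, -2.2]
finger_gap: 0.151
0.14611795341796138 [ 0.40410512 -0.15531844 -2.05908045] [ 0.02051752 -0.00616085  0.03679037] [473.94975853 183.88586019 157.42377279] [ 9.93745783e-01 -1.11660676e-01 -5.80484521e-04  9.35189323e-04]
[[ 9.751e-01 -2.219e-01 -1.400e-03]
 [-2.219e-01 -9.751e-01 -1.700e-03]
 [-9.000e-04  2.000e-03 -1.000e+00]] -12.82217188488024 [-0.82770378  0.49463452  0.6078173   1.93942772 -0.37672687  0.82352207
 -1.80970841]
```

View pics/c4.png

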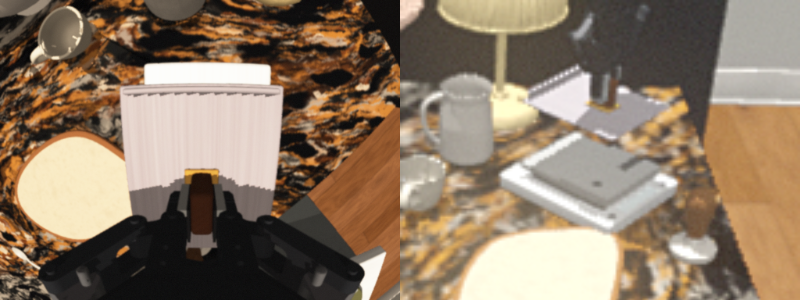

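View pics/c4t.png

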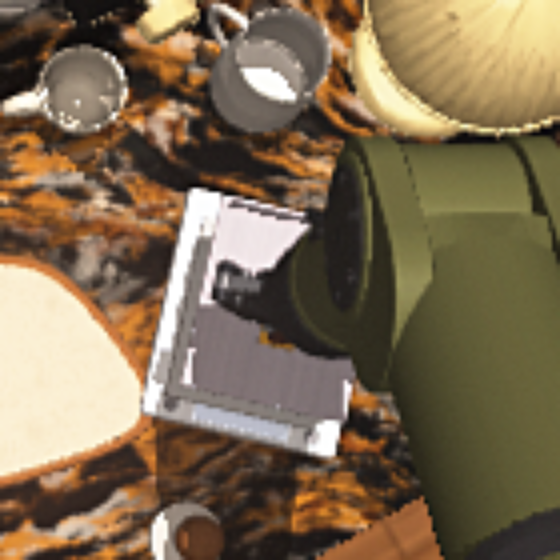

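```bash
python3 -m handwheel '[[[1,0,0,0.02,0],[1,0,0,0.04,0],[1,0,0,0.052,0],[1,0,0,0.057,0],[1,0,0,0.0595,0],[1,0,0,0.0595,0],[1,0,0,0.0595,0],[1,0,0,0.0595,0],[1,0,0,0.0595,0],[1,0,0,0.0595,0]]]'; cat > st.py <<'E'
from h import *
s=env.sense();M=R.from_quat(s['orientation']).as_matrix()
print('t',s['time_s'].__round__(2),'tcp',s['tcp_pos'].round(2),'yaw',np.degrees(np.arctan2(M[1,0],M[0,0])).round(2),'tilt',M[:2,2].round(4),'F tool',(M.T@s['force']).round(2),'T tool',(M.T@s['ft_torque']).round(3),'gap',round(s['finger_gap'],3))
# seat err: pan centre minus nominal in seat axes
y=np.radians(-12.8);u=np.array([np.cos(y),np.sin(y)]);v=np.array([-np.sin(y),np.cos(y)])
e=s['tcp_pos'][:2]+9.2*M[:2,0]-np.array([483,181.6]);print('est err seat x,y',(e@u).round(2),(e@v).round(2),'h above seated',round(s['tcp_pos'][2]-90.7,2))
E
python3 st.py; python3 - <<'E'
from fit import *
for n in('scene','wrist'): snap(n,n+'5.png')
for f,zb in(('wrist4',109.1),('wrist5',49.5)):
  fitpan(np.load(f'pics/{f}.png.npz'),[483,181.6,np.radians(-12.8)],zb,True,use=('lip','left','right'),sub=dict(left=lambda P:P[:,0]>0,right=lambda P:P[:,0]>0))
b=cv2.imread('pics/scene5.png')[120:210,255:355];cv2.imwrite('pics/c5.png',cv2.resize(b,None,fx=6,fy=6,interpolation=cv2.INTER_CUBIC))
E
```

```text
time_s: 6.2
tcp_pos: [474.1, 183.9, 98.4]
orientation: [0.994, -0.112, -0.0, 0.001]
force: [0.2, -0.9, -1.6]
finger_gap: 0.151
t 6.2 tcp [474.14 183.92  98.44] yaw -12.82 tilt [-0.0005 -0.0012] F tool [0.44 0.81 1.55] T tool [ 0.026 -0.069  0.016] gap 0.151
est err seat x,y 0.04 0.3 h above seated 7.74
[483.41 181.81] -13.11 {'lip': (0.01, 25), 'left': (-1.36, 9), 'right': (-1.02, 12)}
[483.1  179.41] -12.7 {'lip': (0.03, 25), 'left': (0.31, 12), 'right': (1.44, 12)}
```

View pics/c5.png

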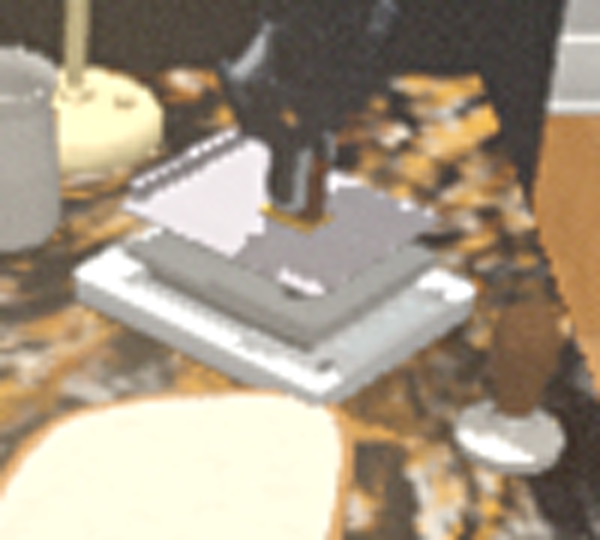

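The pan hovers about 3 mm above the upper surface, aligned with the plate. I'll lower it in small steps, watching the force.

```bash
python3 -m handwheel '[[[1,0,0,0.001,0],[1,0,0,0.002,0],[1,0,0,0.003,0],[1,0,0,0.003,0],[1,0,0,0.003,0]]]' >/dev/null; python3 st.py;  python3 -m handwheel '[[[1,0,0,0.001,0],[1,0,0,0.0015,0],[1,0,0,0.0015,0],[1,0,0,0.0015,0]]]' >/dev/null; python3 st.py; python3 -m handwheel '[[[1,0,0,0.001,0],[1,0,0,0.0015,0],[1,0,0,0.0015,0],[1,0,0,0.0015,0]]]' >/dev/null; python3 st.py
```

```text
t 6.72 tcp [473.96 183.83  95.11] yaw -12.82 tilt [-0.0011 -0.0016] F tool [0.26 0.87 1.88] T tool [-0.01  -0.038 -0.018] gap 0.15
est err seat x,y -0.11 0.17 h above seated 4.41
t 7.05 tcp [473.92 183.81  93.55] yaw -12.82 tilt [-0.0012 -0.0016] F tool [-0.05 -0.22  2.22] T tool [-0.019 -0.08   0.001] gap 0.149
est err seat x,y -0.15 0.14 h above seated 2.85
t 7.38 tcp [473.85 183.76  92.01] yaw -12.82 tilt [-0.0014 -0.0017] F tool [ 0.07 -0.17  1.6 ] T tool [-0.111 -0.    -0.064] gap 0.154
est err seat x,y -0.2 0.07 h above seated 1.31
```

```bash
for i in 1; do python3 -m handwheel '[[[1,0,0,0.0005,0],[1,0,0,0.001,0],[1,0,0,0.001,0],[1,0,0,0.001,0]]]' >/dev/null; python3 st.py; done;  python3 -m handwheel '[[[1,0,0,0.0005,0],[1,0,0,0.001,0],[1,0,0,0.001,0],[1,0,0,0.001,0]]]' >/dev/null; python3 st.py
```

```text
t 7.72 tcp [473.84 183.64  91.16] yaw -12.83 tilt [-0.0013 -0.0016] F tool [-1.76  0.9  -2.44] T tool [-0.108 -0.331 -0.04 ] gap 0.153
est err seat x,y -0.19 -0.04 h above seated 0.46
t 8.05 tcp [473.88 183.67  90.26] yaw -12.83 tilt [-0.0012 -0.0015] F tool [-1.34  1.27 -3.01] T tool [-0.157 -0.369 -0.018] gap 0.151
est err seat x,y -0.16 -0.01 h above seated -0.44
```

```bash
python3 -m handwheel '[[[1,-0.0005,0.0004,0,0],[1,-0.0005,0.0004,0,0],[1,-0.0005,0.0004,0,0],[1,-0.0005,0.0004,0,0]]]' >/dev/null; python3 st.py;  python3 -m handwheel '[[[1,-0.0005,0.0004,0,0],[1,-0.0005,0.0004,0,0],[1,-0.0005,0.0004,0,0],[1,-0.0005,0.0004,0,0]]]' >/dev/null; python3 st.py; python3 -c "
from h import *
for n in('scene','wrist'): snap(n,n+'6.png')
b=cv2.imread('pics/scene6.png')[120:210,255:355];cv2.imwrite('pics/c6.png',cv2.resize(b,None,fx=6,fy=6,interpolation=cv2.INTER_CUBIC))"
```

```text
t 8.38 tcp [473.56 183.45  90.34] yaw -12.83 tilt [-0.0007 -0.0014] F tool [-0.32  0.52 -3.64] T tool [-0.024 -0.128 -0.039] gap 0.147
est err seat x,y -0.41 -0.3 h above seated -0.36
t 8.72 tcp [473.3  183.3   90.42] yaw -12.83 tilt [-0.     -0.0012] F tool [ 0.61 -1.62 -2.68] T tool [0.206 0.161 0.002] gap 0.151
est err seat x,y -0.63 -0.5 h above seated -0.28
```

View pics/c6.png

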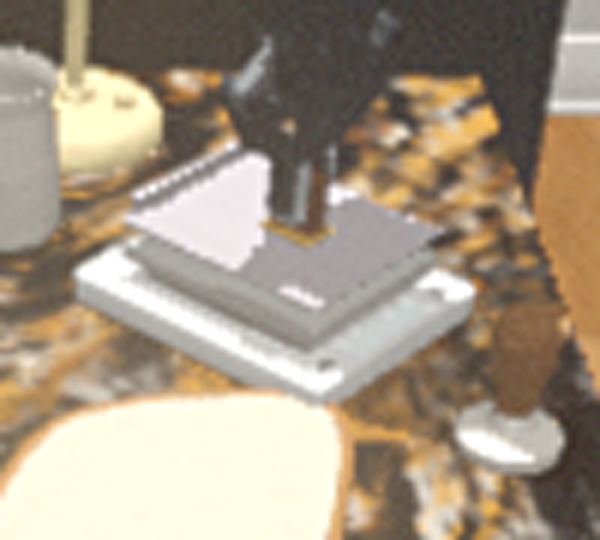

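```bash
python3 -m handwheel '[[[1,0.0003,-0.0003,0,0],[1,0.0003,-0.0003,0,0],[1,0.0003,-0.0003,0,0],[1,0.0003,-0.0003,0,0]]]' >/dev/null; python3 st.py;  python3 -m handwheel '[[[1,0,0,0.0005,0],[1,0,0,0.001,0],[1,0,0,0.001,0],[1,0,0,0.001,0]]]' >/dev/null; python3 st.py;python3 -m handwheel '[[[1,0,0,0.0005,0],[1,0,0,0.001,0],[1,0,0,0.001,0],[1,0,0,0.001,0]]]' >/dev/null; python3 st.py
```

```text
t 9.15 tcp [473.38 183.32  90.31] yaw -12.83 tilt [-0.0006 -0.0015] F tool [-0.67  0.4  -2.43] T tool [-0.074 -0.112 -0.011] gap 0.15
est err seat x,y -0.57 -0.46 h above seated -0.39
t 9.48 tcp [473.38 183.34  89.36] yaw -12.83 tilt [-0.0006 -0.0014] F tool [ 0.03  1.14 -3.36] T tool [-0.053 -0.113 -0.031] gap 0.151
est err seat x,y -0.57 -0.44 h above seated -1.34
t 9.82 tcp [473.39 183.34  88.43] yaw -12.83 tilt [-0.0006 -0.0013] F tool [-1.26  1.14 -6.04] T tool [-0.095 -0.184 -0.039] gap 0.15
est err seat x,y -0.55 -0.44 h above seated -2.27
```

The plate yields at about 1.5–2 N/mm, and the resting height matches the home height, well below the rim height. I'll ease up to take off the load, then open the jaws.

```bash
python3 -m handwheel '[[[1,0,0,-0.001,0],[1,0,0,-0.002,0],[1,0,0,-0.0024,0],[1,0,0,-0.0024,0],[1,0,0,-0.0024,0]]]' >/dev/null; python3 st.py;  python3 -m handwheel '[[[0.6,0,0,0,0],[0.5,0,0,0,0],[0.4,0,0,0,0],[0.2,0,0,0,0],[0,0,0,0,0],[0,0,0,0,0],[0,0,0,0,0],[0,0,0,0,0],[0,0,0,0,0]]]' >/dev/null; python3 st.py; python3 - <<'E'
from fit import *
for n in('scene','wrist'): snap(n,n+'7.png')
b=cv2.imread('pics/scene7.png')[120:210,255:355];cv2.imwrite('pics/c7.png',np.hstack([cv2.resize(b,(400,360),interpolation=cv2.INTER_CUBIC),cv2.resize(cv2.imread('pics/wrist7.png'),(400,360))]))
E
```

```text
t 10.23 tcp [473.36 183.34  90.73] yaw -12.83 tilt [-0.0006 -0.0014] F tool [-0.29  1.12 -2.19] T tool [-0.031 -0.035 -0.057] gap 0.152
est err seat x,y -0.58 -0.44 h above seated 0.03
t 10.98 tcp [473.34 183.33  90.74] yaw -12.83 tilt [-0.0007 -0.0014] F tool [ 0.06 -0.61  0.5 ] T tool [-0.016 -0.008  0.028] gap 0.502
est err seat x,y -0.6 -0.46 h above seated 0.04
```

View pics/c7.png

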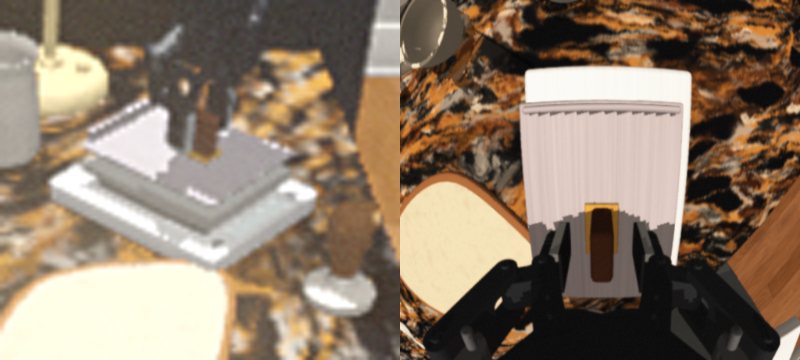

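The jaws are open and clear of the bar, and the pan rests level. I'll go straight up and check.

```bash
python3 -m handwheel '[[[0,0,0,-0.01,0],[0,0,0,-0.03,0],[0,0,0,-0.06,0],[-1,0,0,-0.09,0],[-1,0,0,-0.12,0],[-1,0,0,-0.12,0],[-1,0,0,-0.12,0],[-1,0,0,-0.12,0]]]' ; python3 -m handwheel '[[[-1,-0.04,0,0,0],[-1,-0.08,0,0,0],[-1,-0.11,0,0,0],[-1,-0.11,0,0,0],[-1,-0.11,0,0,0],[-1,-0.11,0,0,0]]]';python3 - <<'E'
from fit import *
for n in('scene','wrist','top'): snap(n,n+'8.png')
for zb in (42.4,47):
  fitpan(np.load('pics/wrist8.png.npz'),[483,181.6,np.radians(-12.8)],zb,True)
b=cv2.imread('pics/scene8.png')[120:210,255:355];cv2.imwrite('pics/c8.png',np.hstack([cv2.resize(b,(400,360),interpolation=cv2.INTER_CUBIC),cv2.resize(cv2.imread('pics/wrist8.png'),(400,360))]))
E
```

```text
time_s: 11.75
tcp_pos: [473.0, 183.6, 210.8]
orientation: [0.994, -0.112, -0.0, 0.001]
force: [0.2, 0.4, -0.4]
finger_gap: 1.0
time_s: 12.25
tcp_pos: [365.9, 208.0, 210.5]
orientation: [0.994, -0.111, -0.0, 0.001]
force: [0.6, -0.8, -0.1]
finger_gap: 0.995
[484.03 181.02] -12.79 {'front': (0.19, 23), 'lip': (nan, 0), 'left': (0.01, 25), 'right': (0.02, 25)}
[484.5  180.91] -12.78 {'front': (-0.15, 20), 'lip': (nan, 0), 'left': (-0.94, 25), 'right': (-0.92, 25)}fit.py:29: RuntimeWarning: invalid value encountered in divide
  off=(G*o).sum(1)/G.sum(1)/sc; w=G.max(1)>1.0
  return _methods._mean(a, axis=axis, dtype=dtype,
  ret = ret.dtype.type(ret / rcount)
```

View pics/c8.png

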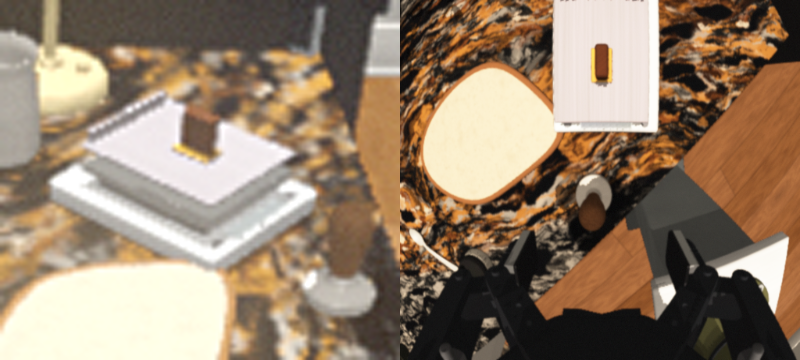

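The width fit of the pan in the wrist view matches the fully home height: left/right residuals are 0.01–0.02 mm at a feet height of 42.4 mm, against −0.9 mm if it stood at rim height. Yaw is −12.8°, equal to the seat's. I'm handing in.

```bash
python3 -c "
from rig import env
print(env.finish_job())"
```

```text
the job is handed in; nothing more can be done
None
```

I lifted the steel pan off the board by its grip and set it on the kitchen scale with its lip at the back. I then let go, backed the gripper clear and handed the job in at about 12 s of the 72 s allowed. My checks indicate that all three feet are fully home, but no verdict was reported.

**Finding the seats:** The feet went in below rim height with no sign of a hang-up. I then shifted the pan sideways by up to 0.7 mm until the side forces reversed, and backed off towards the balance point.

**Pushing down:** The largest push I measured was about 8 N with the pan's weight included. From that I work out the plate sank about 3 mm of its 8 mm travel, so it stayed clear of the stop.

**After letting go:**
- **Height and angle:** The last wrist picture fits a pan at the seated height, turned −12.8°, which matches the seat plate.
- **Lip edge:** It was out of view in that fit, so the pan's front-to-back position rests on its front edge alone. It came out about 1 mm from my first estimate of the seat, within the roughly 2 mm camera calibration.
- **Flat foot:** I did not see it directly. The pan looked level in the last scene picture. While I was pressing down, the load leaned towards the front feet. I took that as a slight angle in the grip and did not check it further.
- **Other things:** The arm stayed clear of the cup, the tamper, the pitcher and the green look-alike.

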